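# Sort the film-developing odds and ends into their trays

## Task

Sort the loose film things by kind, whatever their colour: both film cassettes go into the yellow tray, both clear canisters into the blue tray, and the steel film clip into the grey tray. Set each one down on the tray floor without dropping it, cassettes and canisters standing upright and the clip lying flat, and leave the black tank and the red funnel where they are.

Things in the scene. Friction and masses are not known exactly. Their poses are not given: they have to be found in the camera images.
- red_cassette: red 35 mm film cassette standing upright: round body 25 mm diameter, 46 mm high, plus a black stub 12 mm wide, 4 mm high on top. A red lip 4 mm thick, full body height, lies flush with its +x side, tangent, and reaches y = +18 mm: 25 mm wide along x, 30.5 mm along y. Origin: centre of the round body's underside; z up. About 30 g.
- green_cassette: green 35 mm film cassette standing upright: round body 25 mm diameter, 46 mm high, plus a black stub 12 mm wide, 4 mm high on top. A green lip 4 mm thick, full body height, lies flush with its +x side, tangent, and reaches y = +18 mm: 25 mm wide along x, 30.5 mm along y. Origin: centre of the round body's underside; z up. About 30 g.
- red_canister: clear plastic film canister with a red snap cap, standing upright on the worktop: plain cylinder 32 mm diameter, 52 mm high in all, cap the top 8 mm. Origin: centre of its underside, z up along its axis. About 30 g.
- green_canister: clear plastic film canister with a green snap cap, standing upright on the worktop: plain cylinder 32 mm diameter, 52 mm high in all, cap the top 8 mm. Origin: centre of its underside, z up along its axis. About 30 g.
- clip: stainless steel film clip lying flat: a bar 76 mm long (its x), 22 mm wide (its y) and 16 mm high, plain parallel sides; dark steel upper plate with a small bright rivet near its -x end, brighter plate below. Origin: centre of its underside, z up. About 60 g.
- yellow_tray: low yellow plastic tray, fixed to the worktop, empty at the start: 110 mm along its x, 140 mm along its y, outer, 15 mm high, walls and floor 4 mm thick (inside 102 x 132 mm). Home of the film cassettes. Origin: centre of the underside; inner floor 4 mm above it; z up.
- blue_tray: low blue plastic tray, fixed to the worktop, empty at the start: 110 mm along its x, 140 mm along its y, outer, 15 mm high, walls and floor 4 mm thick (inside 102 x 132 mm). Home of the film canisters. Origin: centre of the underside; inner floor 4 mm above it; z up.
- grey_tray: low grey plastic tray, fixed to the worktop, empty at the start: 110 mm along its x, 140 mm along its y, outer, 15 mm high, walls and floor 4 mm thick (inside 102 x 132 mm). Home of the film clip. Origin: centre of the underside; inner floor 4 mm above it; z up.
- tank: bystander: black plastic developing tank with a ribbed black lid and a grey twist cap, standing loose to one side of the work, 100 mm diameter (104 mm over the ribs), 133 mm high. Origin: centre of its underside.
- funnel: bystander: red silicone funnel standing loose, mouth down, to the other side of the work: 88 mm diameter at the foot, 85 mm high, spout up. Origin: centre of its underside.

How it is judged:
At the end, for the whole second after the job is handed in: Cassettes in the yellow tray, canisters in the blue, clip in the grey: origins within 50 mm (tray x) and 65 mm (tray y) of the tray centre and under 11 mm above its underside, z axes within 0.15 rad of vertical, at rest (under 0.02 m/s, 0.2 rad/s) (x of red_cassette in the frame of yellow_tray between -0.05 and 0.05 m and y of red_cassette in the frame of yellow_tray between -0.065 and 0.065 m and z of red_cassette in the frame of yellow_tray between -0.002 and 0.011 m and angle between each of red_cassette, green_cassette, red_canister, green_canister, clip's own z axis and vertical below 0.15 rad and linear speed of each of red_cassette, green_cassette, red_canister, green_canister, clip below 0.02 m/s and angular speed of each of red_cassette, green_cassette, red_canister, green_canister, clip below 0.2 rad/s and x of green_cassette in the frame of yellow_tray between -0.05 and 0.05 m and y of green_cassette in the frame of yellow_tray between -0.065 and 0.065 m and z of green_cassette in the frame of yellow_tray between -0.002 and 0.011 m and x of red_canister in the frame of blue_tray between -0.05 and 0.05 m and y of red_canister in the frame of blue_tray between -0.065 and 0.065 m and z of red_canister in the frame of blue_tray between -0.002 and 0.011 m and x of green_canister in the frame of blue_tray between -0.05 and 0.05 m and y of green_canister in the frame of blue_tray between -0.065 and 0.065 m and z of green_canister in the frame of blue_tray between -0.002 and 0.011 m and x of clip in the frame of grey_tray between -0.05 and 0.05 m and y of clip in the frame of grey_tray between -0.065 and 0.065 m and z of clip in the frame of grey_tray between -0.002 and 0.011 m); the robot touches nothing.
It fails at once if the tank is moved by more than 20 mm or tipped (distance of tank from where it was at the start of the episode above 0.02 m or angle between tank's own z axis and vertical above 0.3 rad).
It fails at once if the funnel is moved by more than 20 mm or tipped (distance of funnel from where it was at the start of the episode above 0.02 m or angle between funnel's own z axis and vertical above 0.3 rad).
It fails at once if a thing is dropped or thrown: faster than 0.8 m/s with its underside less than 30 mm above the worktop ((linear speed of red_cassette above 0.8 m/s and height (world z) of red_cassette below 0.03 m) or (linear speed of green_cassette above 0.8 m/s and height (world z) of green_cassette below 0.03 m) or (linear speed of red_canister above 0.8 m/s and height (world z) of red_canister below 0.03 m) or (linear speed of green_canister above 0.8 m/s and height (world z) of green_canister below 0.03 m) or (linear speed of clip above 0.8 m/s and height (world z) of clip below 0.03 m)).
It also fails if it takes over 120 s, if anything falls off the work surface, if the arm or the gripper's body presses on something with over 40 N, if the wrist force passes 120 N, or if a joint passes its speed limit or range.

## Robot

A 6-joint arm with a two-finger parallel gripper is mounted at the origin on the work surface. World frame = base frame: x ahead of the robot, y to its left, z up, the work surface at z = 0. Lengths are in m, angles in rad, forces in N, time in s.
With the tool pointing down it reaches from about 0.3 to 0.775 m from the base axis. Payload 14.6 kg.
Tool frame: the origin (TCP) lies on the centre line of the jaws, within the pads' length; the fingertips stand 8 mm ahead of it and the grasp point (between the pads) lies 11 mm behind it (arm.tips_ahead is the z of the fingertips in the tool frame, in m); z points along the fingers, y is the line along which they close (so a half turn about z gives the same grasp; the last joint's range is limited). The gripper opens to 85 mm and grips with 20 to 120 N. Pads are 22 mm wide; open, the fingers measure 114 mm over their backs; the gripper's body (76 mm by 85 mm) begins 54 mm behind the grasp point. The pads swing forward as they close: fully open they stand 13 mm farther back than shut.
Start: joints at [1.275, 0.3, 1.521, -0, 1.321, -0.067], TCP at [0.125, 0.536, 0.239] pointing down, gripper open.
Joint ranges: [-3.03, 3.03], [-0.79, 2.21], [0.23, 2.52], [-1.04, 4.18], [0, 3.07], [-2.55, 2.55]. Speed limits (rad/s): [2.22, 2.22, 2.57, 3.14, 3.14, 3.14].

## Interface

Orientations are given as [roll, pitch, yaw] about the fixed x, y, z axes, in that order (R = Rz(yaw) Ry(pitch) Rx(roll)).
In Python, from workcell import arm, workorder, probe_bus, get_image, camera_info gives the robot as it stands (arm), with the cameras as plain functions, the job (workorder) and the readings (probe_bus).
- The arm moves only by the shell command python3 drive.py 'ROWS'. ROWS is a JSON list that holds a single list of rows (three levels of brackets), with 1 to 5 rows, each of 7 numbers: dx, dy, dz in shares of the most that a row can go, 1 being 62.5 mm, then a rotation vector rx, ry, rz in shares of 4 rad (1.0 is 4 rad), then the finger opening in m; each row shifts and turns the commanded pose from where the row before left it, along the tool's axes as they then stand; what a row does not reach is not made up. A row lasts 1/8 s, in which the tool goes at most 0.0625 m and 0.188 rad, less where a joint would pass 70% of its speed; a pose out of reach is approached as far as the arm can. The fingers move at their own pace and stop on an object; the grip force is fixed at half the most. Time passes only in rows, so rows that do not move let the fingers close. It prints the time, the measured TCP pose, the force, the opening and the grip force at its end. A shift or turn number past 1, either way, is cut back to 1. Input that does not fit is refused with a message, and nothing moves.
- probe_bus.sense(): the state, without advancing time (a new reading comes with each control period).
- get_image(name): name is "scene" or "side" or "wrist"; returns the picture (420x560x3 uint8, red, green, blue); there is no depth.
- camera_info(name): a dict with "K" (3x3 intrinsics, pixels), "k1" (the pictures are not rectified: a ray, as slopes to the right and down, at radius r is drawn at 1 + k1 r^2 times it, then the intrinsics apply), "R" (3x3) and "t" (3): a world point X has camera coordinates R X + t; the wrist camera has in their place "tool_from_camera" (4x4, takes a point from camera to tool coordinates, whose origin is the TCP and whose axes are the flange's). Camera axes: x right, y down, z forward; pixel columns grow to the right and rows downward; lengths in m; the calibration is good to about 2 mm. A picture is of the moment at which its call begins: read the wrist's pose just before it. camera_info takes no time and is no camera call.
- workorder.sign_off(): hands the job in; it is judged then, once.
The state is a dict: "clock": time; "joints": joint angles; "qvel": joint speeds; "joint_torque": joint torques, N m; "position": TCP position; "ee_rot": TCP orientation; "wrist_force": force on the tool from outside, world axes, zero at the start; "torque": the same for the moment, N m; "opening": finger opening in m; "grip_force": force on a finger pad.
Only numpy, scipy, OpenCV 4.12 (cv2) and the standard library are available. Lean on these libraries where they do the work, as an engineer would, in place of code of your own. Each camera call takes 0.05 s, during which the arm holds its last target. There are 200 camera calls.

## Working session

There is one attempt and no reset: what is moved stays moved. The work goes in short steps, Python scripts to look and compute and a shell command to move; the robot and the scene stay as the last step left them, time stands still between calls to the robot, and variables do not carry over. Pictures are saved under pics/ and viewed, at most 14 in all, crops included, and the job is handed in when it is done.

```bash
ls; mkdir -p pics
python3 - <<'E'
from workcell import arm, workorder, probe_bus, get_image, camera_info
import cv2,numpy as np
print(probe_bus.sense()); 
for n in ("scene","side","wrist"):
    print(n,camera_info(n)); cv2.imwrite(f"pics/{n}0.png",get_image(n)[:,:,::-1])
E
```

```text
drive.py
pics
workcell.py
{'clock': 0.0, 'joints': array([ 1.27540815e+00,  3.00511172e-01,  1.52160445e+00, -3.71082208e-05,
        1.32064943e+00, -6.65840531e-02]), 'qvel': array([-0.00121922,  0.00082013,  0.00144502,  0.00103934,  0.00135045,
       -0.00150474]), 'joint_torque': array([ 2.52032718e-03, -5.43494010e+01, -3.61796522e+01,  2.44193785e-05,
        4.00599005e-03, -6.37822586e-05]), 'position': array([0.12468529, 0.53545359, 0.23868943]), 'ee_rot': array([-3.14042047e+00, -4.21422054e-05,  2.91279771e+00]), 'wrist_force': array([-0.10802765,  1.1626711 ,  0.31972849]), 'torque': array([ 0.06743269, -0.0222942 , -0.02152434]), 'grip_force': 0.0, 'opening': 0.08539181512607769}
scene {'K': array([[459.71389802,   0.        , 278.88443438],
       [  0.        , 459.71389802, 207.32521027],
       [  0.        ,   0.        ,   1.        ]]), 'k1': -0.04481112368794186, 'R': array([[-0.82578936,  0.56370594,  0.01753713],
       [ 0.44916925,  0.67616932, -0.58398805],
       [-0.3410556 , -0.47437398, -0.8115728 ]]), 't': array([ 0.40027414, -0.20631481,  1.38379826]
[... 257 characters left out ...]
[-0.22663615, -0.45225751, -0.86261185],
       [ 0.35804586,  0.78495696, -0.50561422]]), 't': array([-0.45634454,  0.15435276,  1.03930343])}
wrist {'K': array([[357.8326782 ,   0.        , 279.08032029],
       [  0.        , 357.8326782 , 213.49389021],
       [  0.        ,   0.        ,   1.        ]]), 'k1': 0.008526970677923728, 'tool_from_camera': array([[-5.42114672e-04, -9.56621939e-01, -2.91331721e-01,
         7.35384665e-02],
       [ 9.99997360e-01, -1.16908000e-03,  1.97800067e-03,
        -1.77191597e-03],
       [-2.23278892e-03, -2.91329879e-01,  9.56620048e-01,
        -1.33993586e-01],
       [ 0.00000000e+00,  0.00000000e+00,  0.00000000e+00,
         1.00000000e+00]])}
```

View pics/scene0.png

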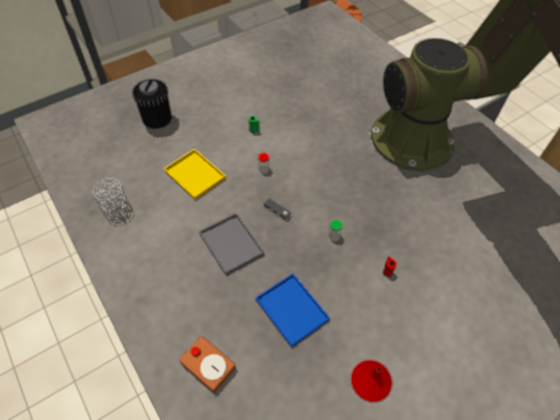

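View pics/side0.png

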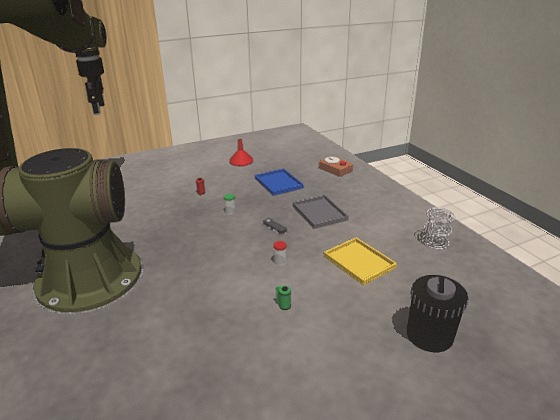

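The scene view shows the yellow tray at (195,174), grey at (232,243) and blue at (292,310). The cassettes are at (254,124) green and (390,267) red, the canisters at (264,160) red and (336,230) green, and the clip at (277,209). The tank is at (153,103) and the funnel at (372,380). The side view at its own angle agrees.

```bash
cat > h.py <<'E'
from workcell import arm, workorder, probe_bus, get_image, camera_info
import cv2,numpy as np
from scipy.spatial.transform import Rotation as Ro
def cam(n):
    """image (bgr), ray function pix->(origin, dirs)"""
    c=camera_info(n); s=probe_bus.sense(); im=get_image(n)[:,:,::-1].copy()
    if n=="wrist":
        T=c["tool_from_camera"]; Rt=Ro.from_euler("xyz",s["ee_rot"]).as_matrix()
        Rc=Rt@T[:3,:3]; o=Rt@T[:3,3]+s["position"]
    else: Rc=c["R"].T; o=-Rc@c["t"]
    d=np.array([c["k1"],0,0,0])
    def plane(px,z):
        u=cv2.undistortPoints(np.array(px,float).reshape(-1,1,2),c["K"],d).reshape(-1,2)
        v=np.c_[u,np.ones(len(u))]@Rc.T
        return (o+v*((z-o[2])/v[:,2])[:,None])[:,:2]
    def proj(P):
        p=(np.array(P,float).reshape(-1,3)-o)@Rc
        return cv2.projectPoints(p,np.zeros(3),np.zeros(3),c["K"],d)[0].reshape(-1,2)
    return im,plane,proj
H={"red":[(0,7),(172,180)],"yellow":[(22,34)],"green":[(50,80)],"blue":[(105,125)]}
def blobs(im,col,smin=140,vmin=60,amin=12):
    h=cv2.cvtColor(im,cv2.COLOR_BGR2HSV); m=0
    for a,b in H[col]: m=m|cv2.inRange(h,(a,smin,vmin),(b,255,255))
    cs=cv2.findContours(m,cv2.RETR_EXTERNAL,cv2.CHAIN_APPROX_NONE)[0]
    return sorted([c for c in cs if cv2.contourArea(c)>=amin],key=cv2.contourArea,reverse=True)
def rect(xy):
    (c,s,_),b=cv2.minAreaRect((xy*1000).astype(np.float32))[:],0
    return cv2.minAreaRect((xy*1000).astype(np.float32))
def show(n,f,scale=1):
    im=cam(n)[0]; cv2.imwrite(f,im)
E
python3 - <<'E'
from h import *
np.set_printoptions(precision=3,suppress=True)
for n in("scene","side"):
    im,pl,pr=cam(n)
    for col in("yellow","blue"):
        c=blobs(im,col)[0]; r=rect(pl(c.reshape(-1,2),.012)); print(n,col,np.round(r[0]),np.round(r[1]),round(r[2],1))
    for col in("red","green"):
        for c in blobs(im,col):
            m=c.reshape(-1,2).mean(0); print(n,col,m,cv2.contourArea(c),pl(m,.025)[0],pl(m,.048)[0])
im,pl,pr=cam("scene")
print("grey c",pl([[232,243]],.01),"grey corners",pl([[201,240],[236,215],[263,246],[229,272]],.012),"clip",pl([[265,203],[289,213],[277,209]],.012),"tank base",pl([[157,122]],0), "funnel",pl([[372,382]],.03))
s=probe_bus.sense();print(Ro.from_euler("xyz",s["ee_rot"]).as_matrix())
E
```

```text
scene yellow [ 611. -233.] [114. 150.] 10.2
scene blue [617. 246.] [110. 142.] 1.7
scene red [371.034 380.526] 1284.0 [0.577 0.473] [0.585 0.475]
scene red [389.333 266.622] 151.5 [0.365 0.294] [0.378 0.301]
scene red [263.185 156.815] 68.5 [ 0.425 -0.167] [ 0.436 -0.149]
scene red [194.84 350.8 ] 58.5 [0.848 0.215] [0.849 0.223]
scene green [253.325 123.775] 91.0 [ 0.377 -0.294] [ 0.39  -0.273]
scene green [335.828 224.759] 78.5 [0.398 0.128] [0.409 0.139]
side yellow [ 610. -239.] [122. 151.] 10.1
side blue [617. 236.] [113. 158.] 1.1
side red [240.618 154.735] 255.0 [0.574 0.468] [0.555 0.417]
side red [279.5   245.133] 76.0 [ 0.454 -0.117] [ 0.441 -0.147]
side red [199.974 185.308] 75.5 [0.37  0.296] [0.359 0.251]
side red [342.929 163.   ] 16.0 [0.865 0.237] [0.836 0.194]
grey c [[0.64 0.02]] grey corners [[ 0.701 -0.029]
 [ 0.589 -0.046]
 [ 0.581  0.071]
 [ 0.689  0.087]] clip [[ 0.505 -0.037]
 [ 0.47   0.025]
 [ 0.489 -0.003]] tank base [[ 0.607 -0.486]] funnel [[0.579 0.477]]
[[-0.974  0.227 -0.   ]
 [ 0.227  0.974 -0.   ]
 [ 0.    -0.    -1.   ]]
```

The rows are not in the units I measure in: shifts go in shares of 62.5 mm and turns go in shares of 4 rad. I convert before sending: -0.05 m is -0.8, -0.029 m is -0.464.

```bash
python3 drive.py '[[[-0.8,-0.464,0,0,0,0,0.085],[-0.8,-0.464,0,0,0,0,0.085],[-0.8,-0.464,0,0,0,0,0.085],[-0.8,-0.464,0,0,0,0,0.085],[-0.8,-0.464,0,0,0,0,0.085]]]'
python3 drive.py '[[[-0.8,-0.432,0,0,0,0,0.085],[0,0,0,0,0,-0.0286,0.085],[0,0,0,0,0,-0.0286,0.085],[0,0,0,0,0,0,0.085]]]'
cat >> h.py <<'E'
def pose():
    s=probe_bus.sense(); print("t",round(s["clock"],1),"p",s["position"].round(4),"yaw",round(s["ee_rot"][2],4),"j",s["joints"].round(2),"op",round(s["opening"],4),"F",s["wrist_force"].round(1)); return s
def delta(x,y,z,yaw=None):
    """tool-frame shift to world target (commanded in one straight line), and rz"""
    s=probe_bus.sense(); R=Ro.from_euler("xyz",s["ee_rot"]).as_matrix()
    print("tool d",(R.T@(np.array([x,y,z])-s["position"])).round(4),"" if yaw is None else ("rz",round(-(yaw-s["ee_rot"][2]),4)))
E
python3 - <<'E'
from h import *
pose(); show("wrist","pics/w1.png")
E
```

```text
clock: 0.92
position: [0.3364, 0.3363, 0.2395]
ee_rot: [3.141, 0.0, 2.913]
wrist_force: [-0.2, 0.2, 0.0]
opening: 0.0848
grip_force: 0.0
clock: 1.42
position: [0.378, 0.3, 0.2393]
ee_rot: [-3.142, -0.0, 3.141]
wrist_force: [0.4, -0.1, -1.0]
opening: 0.085
grip_force: 0.0
t 1.4 p [0.378  0.3    0.2393] yaw 3.1407 j [ 0.59  0.15  1.71  0.    1.29 -0.97] op 0.085 F [ 0.4 -0.1 -1. ]
```

View pics/w1.png

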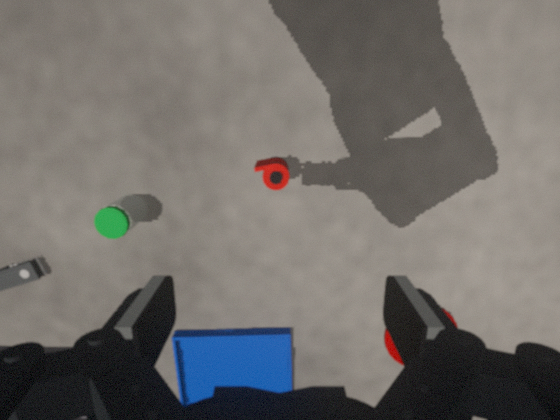

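The wrist view (up = world -x, right = +y) shows the red cassette with its stub at (276,177) and its lip running left to about (256,166). The green canister cap is at (113,221) and the blue tray's near edge is at row 330.

```bash
cat >> h.py <<'E'
def cassette(col,amin=80,near=None,f=None):
    im,pl,pr=cam("wrist")
    best=None
    for c in blobs(im,col,amin=amin,smin=120,vmin=40):
        m=pl(c.reshape(-1,2).mean(0),.046)[0]
        if near is None or np.hypot(*(m-near))<.05: best=c;break
    x,y,w,h=cv2.boundingRect(best)
    g=cv2.cvtColor(im,cv2.COLOR_BGR2HSV)
    fill=np.zeros(im.shape[:2],np.uint8); cv2.drawContours(fill,[best],-1,255,-1)
    blk=((g[...,2]<45)&(fill>0)).astype(np.uint8)
    if f: cv2.imwrite(f,cv2.resize(im[y-15:y+h+15,x-15:x+w+15],None,fx=8,fy=8,interpolation=cv2.INTER_NEAREST)); print("crop off",x-15,y-15)
    v=cv2.moments(blk,True); s=(v["m10"]/v["m00"],v["m01"]/v["m00"]) if v["m00"] else None
    print("bbox",x,y,w,h,"stub px",s,v["m00"],"xy",s and pl(s,.050))
    return im,pl,pr
E
python3 - <<'E'
from h import *
im,pl,pr=cassette("red",near=(.367,.295),f="pics/c1.png")
print(pl([276,177],.05))
c=[c for c in blobs(im,"green")][0]; r=cv2.fitEllipse(c);print("gcan",r,pl(r[0],.052))
c=blobs(im,"blue",amin=500)[0].reshape(-1,2); print("blue near edge",c[:,1].min())
E
```

```text
crop off 239 143
bbox 254 158 36 32 stub px (274.5, 175.0) 2.0 xy [[0.36572086 0.29471798]]
[[0.36757944 0.29607925]]
gcan ((111.1811752319336, 222.55543518066406), (29.06636619567871, 32.476627349853516), 112.02595520019531) [[0.41027937 0.14040935]]
blue near edge 329
```

View pics/c1.png

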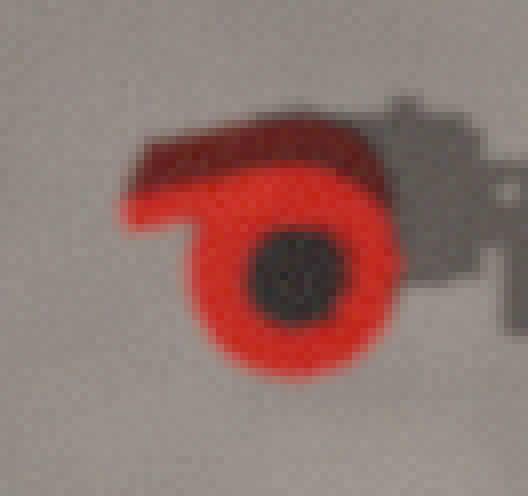

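Converted, 0.02 m is 0.32, 0.01 m is 0.16, 0.179 rad / 4 = 0.0448.

```bash
python3 drive.py '[[[0.16,-0.064,0.32,0,0,0,0.085],[0,0,0.32,0,0,0.0448,0.085],[0,0,0.32,0,0,0.0448,0.085],[0,0,0.32,0,0,0.0448,0.085],[0,0,0.32,0,0,0.0448,0.085]]]'
python3 drive.py '[[[0,0,0,0,0,0.0448,0.085],[0,0,0,0,0,0.0448,0.085],[0,0,0,0,0,0.0448,0.085],[0,0,0,0,0,0.0445,0.085],[0,0,0,0,0,0,0.085]]]'
python3 - <<'E'
from h import *
pose(); delta(.368,.296,.024,1.710)
im,pl,pr=cassette("red",near=(.367,.295))
cv2.imwrite("pics/w2.png",im); print(pr([.368,.296,.05]))
E
```

```text
clock: 2.15
position: [0.3678, 0.2963, 0.1387]
ee_rot: [3.141, 0.0, 2.418]
wrist_force: [-0.1, 0.5, 0.4]
opening: 0.0849
grip_force: 0.0
clock: 2.78
position: [0.3678, 0.2962, 0.1393]
ee_rot: [3.142, -0.0, 1.71]
wrist_force: [-0.5, 0.6, -0.6]
opening: 0.085
grip_force: 0.0
t 2.8 p [0.3678 0.2962 0.1393] yaw 1.7103 j [0.6  0.24 1.84 0.   1.05 0.46] op 0.085 F [-0.5  0.6 -0.6]
tool d [-3.000e-04  1.000e-04  1.153e-01] ('rz', np.float64(0.0003))
bbox 261 188 37 58 stub px None 0.0 xy None
[[279.00995861 220.96538941]]
```

View pics/w2.png

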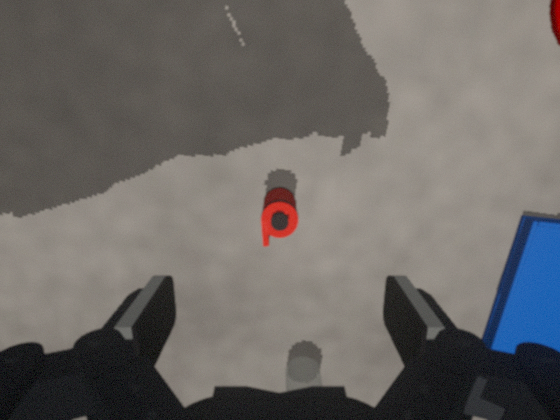

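The stub is at (280,219), within 2 px of the prediction of (279,221), and the lip lies parallel to the pads. Descending to grasp.

Converted, 0.045 m is 0.72, 0.025 m is 0.4.

```bash
python3 drive.py '[[[0,0,0.72,0,0,0,0.085],[0,0,0.72,0,0,0,0.085],[0,0,0.4,0,0,0,0.085],[0,0,0,0,0,0,0.01]]]'
python3 drive.py '[[[0,0,0,0,0,0,0.01],[0,0,0,0,0,0,0.01],[0,0,0,0,0,0,0.01],[0,0,0,0,0,0,0.01],[0,0,0,0,0,0,0.01]]]'
```

```text
clock: 3.32
position: [0.3671, 0.2956, 0.023]
ee_rot: [-3.139, 0.001, 1.713]
wrist_force: [0.5, -0.7, 0.3]
opening: 0.0698
grip_force: 0.0
clock: 3.95
position: [0.3684, 0.2965, 0.0256]
ee_rot: [3.14, -0.001, 1.711]
wrist_force: [-2.0, -1.3, 9.1]
opening: 0.0234
grip_force: 58.4
```

Converted, -0.05 m is -0.8, -0.045 m is -0.72.

```bash
python3 drive.py '[[[0,0,-0.32,0,0,0,0.01],[0,0,-0.8,0,0,0,0.01],[0,0,-0.72,0,0,0,0.01],[0,0,0,0,0,0,0.01]]]'
python3 drive.py '[[[-0.64,0.2016,0,0,0,0,0.01],[-0.848,0.2672,0,0,0,0,0.01],[-0.848,0.2672,0,0,0,0,0.01],[-0.848,0.2672,0,0,0,0,0.01],[-0.848,0.2672,0,0,0,0,0.01]]]'
python3 drive.py '[[[-0.848,0.2672,0,0,0,0,0.01],[-0.848,0.2672,0,0,0,0,0.01],[-0.848,0.2672,0,0,0,0,0.01],[-0.848,0.2672,0,0,0,0,0.01],[-0.48,0.16,0,0,0,0,0.01]]]'
python3 drive.py '[[[-0.32,0.096,0,0,0,0,0.01],[0,0,0,0,0,0,0.01]]]'
python3 - <<'E'
from h import *
s=pose(); im,pl,pr=cam("wrist"); cv2.imwrite("pics/w3.png",im)
c=max(blobs(im,"yellow",amin=200,smin=120,vmin=60),key=cv2.contourArea); r=rect(pl(c.reshape(-1,2),.014)); print(r, cv2.boundingRect(c))
delta(.606,-.205,.03)
E
```

```text
clock: 4.45
position: [0.3691, 0.297, 0.1429]
ee_rot: [3.135, -0.003, 1.711]
wrist_force: [-0.7, 0.1, -2.3]
opening: 0.0235
grip_force: 58.9
clock: 5.08
position: [0.4819, 0.0558, 0.1388]
ee_rot: [-3.141, -0.0, 1.711]
wrist_force: [0.6, 1.2, 0.9]
opening: 0.0238
grip_force: 58.9
clock: 5.7
position: [0.5916, -0.1737, 0.1382]
ee_rot: [-3.141, -0.0, 1.709]
wrist_force: [-0.5, 0.6, -0.5]
opening: 0.0236
grip_force: 58.9
clock: 5.95
position: [0.5999, -0.1912, 0.1381]
ee_rot: [-3.14, -0.001, 1.709]
wrist_force: [0.2, -0.1, -0.4]
opening: 0.0231
grip_force: 58.9
t 6.0 p [ 0.5999 -0.1912  0.1381] yaw 1.7094 j [-0.37  0.57  1.38 -0.    1.19 -0.51] op 0.0231 F [ 0.2 -0.1 -0.4]
((608.8417358398438, -220.36146545410156), (109.5721435546875, 114.64180755615234), 10.066511154174805) (209, 168, 150, 140)
tool d [-0.0155  0.0043  0.1083]
```

View pics/w3.png

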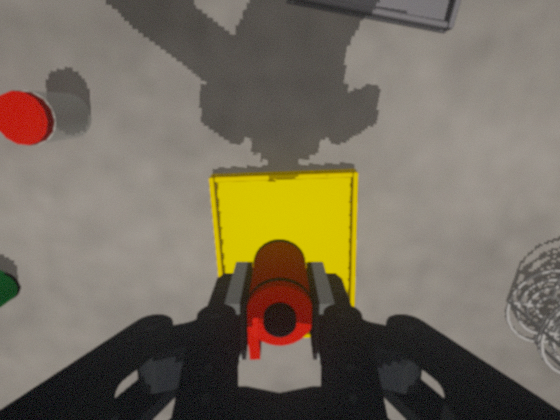

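The tray fills (209–358, 168–310) with its +y edge at row 175, which agrees with the scene-based centre. The cassette hangs straight between the pads at (280,320).

Converted, 0.04 m is 0.64, 0.02 m is 0.32.

```bash
python3 drive.py '[[[-0.248,0.0688,0.64,0,0,0,0.01],[0,0,0.64,0,0,0,0.01],[0,0,0.32,0,0,0,0.01],[0,0,0.096,0,0,0,0.01],[0,0,0,0,0,0,0.01]]]'
python3 drive.py '[[[0,0,0.016,0,0,0,0.01],[0,0,0,0,0,0,0.01]]]'
```

```text
clock: 6.62
position: [0.607, -0.2048, 0.0343]
ee_rot: [3.141, 0.001, 1.711]
wrist_force: [-0.3, 0.7, 0.6]
opening: 0.0231
grip_force: 58.9
clock: 6.88
position: [0.6069, -0.2051, 0.0332]
ee_rot: [3.141, 0.001, 1.711]
wrist_force: [0.3, 0.3, 0.1]
opening: 0.0233
grip_force: 58.9
```

Converted, 0.0015 m is 0.024.

```bash
python3 drive.py '[[[0,0,0.024,0,0,0,0.01],[0,0,0,0,0,0,0.01]]]'
python3 drive.py '[[[0,0,0.016,0,0,0,0.01],[0,0,0,0,0,0,0.01]]]'
python3 drive.py '[[[0,0,0.016,0,0,0,0.01],[0,0,0,0,0,0,0.01]]]'
```

```text
clock: 7.12
position: [0.6065, -0.205, 0.0307]
ee_rot: [-3.141, -0.0, 1.711]
wrist_force: [0.3, 0.3, -1.4]
opening: 0.0234
grip_force: 58.9
clock: 7.38
position: [0.6066, -0.205, 0.0297]
ee_rot: [-3.141, -0.0, 1.711]
wrist_force: [0.7, -0.5, -1.2]
opening: 0.0232
grip_force: 58.9
clock: 7.62
position: [0.6066, -0.2051, 0.0296]
ee_rot: [3.141, 0.0, 1.711]
wrist_force: [-5.0, 2.0, 7.3]
opening: 0.0237
grip_force: 60.0
```

Contact made at 7 N upward; release and retreat to the green cassette.

Converted, -0.05 m is -0.8, -0.03 m is -0.48.

```bash
python3 drive.py '[[[0,0,0,0,0,0,0.035],[0,0,0,0,0,0,0.05],[0,0,0,0,0,0,0.05],[0,0,-0.48,0,0,0,0.05],[0,0,-0.8,0,0,0,0.05]]]'
python3 drive.py '[[[-0.168,-0.76,-0.48,0,0,0,0.085],[-0.168,-0.76,0,0,0,0,0.085],[-0.168,-0.76,0,0,0,0,0.085],[-0.168,-0.76,0,0,0,0,0.085],[-0.168,-0.76,0,0,0,0,0.085]]]'
python3 drive.py '[[[0,0,0,0,0,0,0.085]]]'
python3 - <<'E'
from h import *
pose(); im,pl,pr=cassette("green",near=(.38,-.285),f="pics/c4.png"); cv2.imwrite("pics/w4.png",im)
E
```

```text
clock: 8.25
position: [0.6057, -0.2047, 0.108]
ee_rot: [-3.138, -0.002, 1.711]
wrist_force: [0.8, 0.1, 0.7]
opening: 0.0502
grip_force: 0.0
clock: 8.88
position: [0.3773, -0.2905, 0.1389]
ee_rot: [3.141, 0.0, 1.711]
wrist_force: [1.3, -1.3, 0.3]
opening: 0.0851
grip_force: 0.0
clock: 9.0
position: [0.3768, -0.2909, 0.139]
ee_rot: [-3.142, 0.0, 1.708]
wrist_force: [0.5, 0.5, -0.7]
opening: 0.085
grip_force: 0.0
t 9.0 p [ 0.3768 -0.2909  0.139 ] yaw 1.7077 j [-0.73  0.25  1.84 -0.    1.06 -0.87] op 0.085 F [ 0.5  0.5 -0.7]
crop off 251 171
bbox 266 186 36 57 stub px (281.6666666666667, 220.33333333333334) 3.0 xy [[ 0.37863098 -0.29041892]]
```

View pics/w4.png

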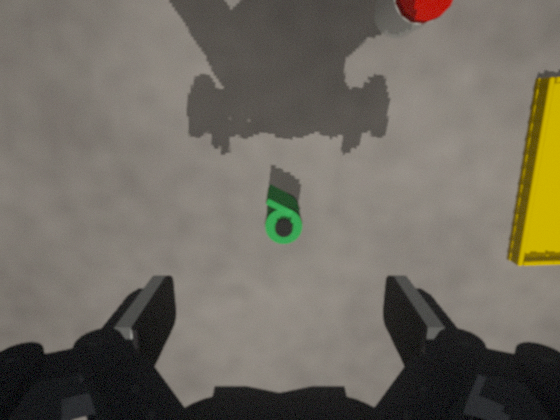

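The green cassette's stub is at (284,226), with its lip at the upper side ending about (267,203). A zoom is needed for the lip angle.

View pics/c4.png

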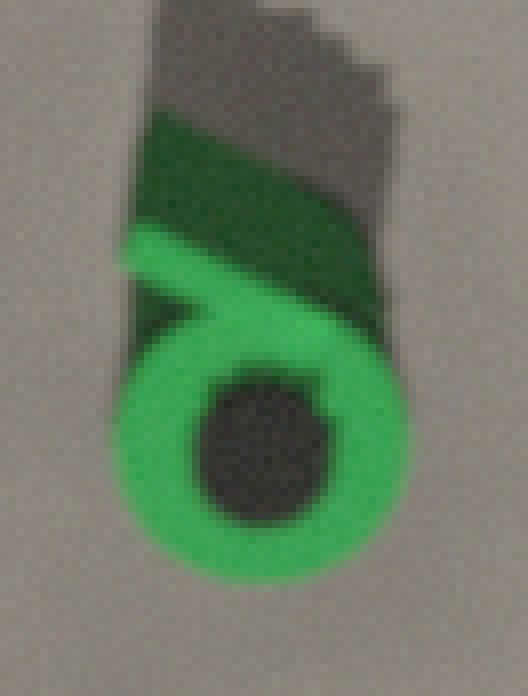

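Stub centre is at pixel (284,227), and the outer lip edge slopes 23° down to the right. I need to turn −67° about tool z.

```bash
python3 - <<'E'
from h import *
im,pl,pr=cam("wrist"); p=pl([284,227],.05)[0]; print(p); delta(p[0],p[1],.024)
m=max(blobs(im,"yellow",amin=200),key=cv2.contourArea)
E
python3 drive.py '[[[0,0,0,0,0,-0.0418,0.085],[0,0,0,0,0,-0.0418,0.085],[0,0,0,0,0,-0.0418,0.085],[0,0,0,0,0,-0.0418,0.085],[0,0,0,0,0,-0.0418,0.085]]]'
python3 drive.py '[[[0,0,0,0,0,-0.0418,0.085],[0,0,0,0,0,-0.0418,0.085],[0,0,0,0,0,0,0.085]]]'
python3 - <<'E'
from h import *
pose(); im,pl,pr=cassette("green",near=(.38,-.285),f="pics/c5.png")
E
```

```text
[ 0.3822296  -0.29456015]
tool d [-0.0046  0.0026  0.1151] 
clock: 9.72
position: [0.3798, -0.2896, 0.1387]
ee_rot: [3.142, 0.0, 2.553]
wrist_force: [0.2, 0.3, 0.4]
opening: 0.0851
grip_force: 0.0
clock: 10.1
position: [0.3796, -0.2897, 0.1386]
ee_rot: [3.141, -0.0, 2.88]
wrist_force: [-0.7, 1.0, -0.0]
opening: 0.085
grip_force: 0.0
t 10.1 p [ 0.3796 -0.2897  0.1386] yaw 2.8799 j [-0.73  0.25  1.83  0.    1.06 -2.04] op 0.085 F [-0.7  1.  -0. ]
crop off 240 170
bbox 255 185 38 55 stub px (271.6730769230769, 221.33653846153845) 104.0 xy [[ 0.37765947 -0.29553168]]
```

View pics/c5.png

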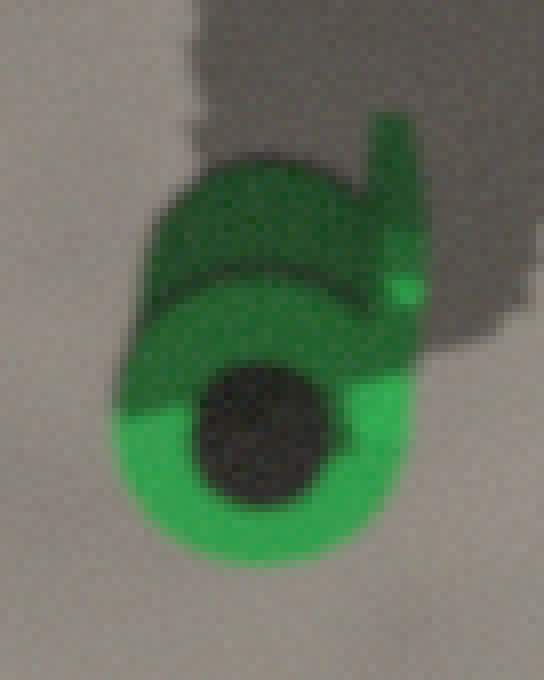

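The lip is now parallel to the image columns, with the stub at pixel (273,224).

Run:
```python
from h import *
im,pl,pr=cam("wrist"); p=pl([273,223.7],.05)[0]; print(p); delta(p[0],p[1],.024)
```

```text
[ 0.37931649 -0.2952087 ]
tool d [-0.0015 -0.0052  0.1147]
```

Converted, 0.045 m is 0.72, 0.0245 m is 0.392.

```bash
python3 drive.py '[[[-0.032,-0.08,0.72,0,0,0,0.085],[0,0,0.72,0,0,0,0.085],[0,0,0.392,0,0,0,0.085],[0,0,0,0,0,0,0.01]]]'
python3 drive.py '[[[0,0,0,0,0,0,0.01],[0,0,0,0,0,0,0.01],[0,0,0,0,0,0,0.01],[0,0,0,0,0,0,0.01],[0,0,0,0,0,0,0.01]]]'
python3 drive.py '[[[0,0,-0.32,0,0,0,0.01],[0,0,-0.8,0,0,0,0.01],[0,0,-0.72,0,0,0,0.01],[0,0,0,0,0,0.0418,0.01],[0,0,0,0,0,0.0418,0.01]]]'
python3 drive.py '[[[0,0,0,0,0,0.0418,0.01],[0,0,0,0,0,0.0418,0.01],[0,0,0,0,0,0.0418,0.01],[0,0,0,0,0,0.0418,0.01],[0,0,0,0,0,0.0418,0.01]]]'
python3 - <<'E'
from h import *
pose(); delta(.617,-.267,.14,1.711)
E
```

```text
clock: 10.7
position: [0.3789, -0.2948, 0.023]
ee_rot: [3.14, -0.003, 2.877]
wrist_force: [-0.0, -0.2, 1.2]
opening: 0.0693
grip_force: 0.0
clock: 11.32
position: [0.3799, -0.2958, 0.0256]
ee_rot: [-3.141, 0.002, 2.879]
wrist_force: [-0.7, 2.1, 8.4]
opening: 0.024
grip_force: 58.7
clock: 11.95
position: [0.3795, -0.2956, 0.1406]
ee_rot: [-3.141, 0.002, 2.54]
wrist_force: [-0.1, 0.1, -0.6]
opening: 0.0238
grip_force: 58.7
clock: 12.58
position: [0.3794, -0.2955, 0.14]
ee_rot: [3.141, 0.001, 1.705]
wrist_force: [-0.3, 0.4, 0.2]
opening: 0.0236
grip_force: 58.7
t 12.6 p [ 0.3794 -0.2955  0.14  ] yaw 1.7048 j [-0.74  0.26  1.82  0.    1.06 -0.87] op 0.0236 F [-0.3  0.4  0.2]
tool d [-3.500e-03  2.393e-01  1.000e-04] ('rz', np.float64(-0.0062))
```

Converted, 0.0479 m is 0.7664, -0.0035 m is -0.056.

```bash
python3 drive.py '[[[-0.056,0.7664,0,0,0,0,0.01],[0,0.7664,0,0,0,0,0.01],[0,0.7664,0,0,0,0,0.01],[0,0.7664,0,0,0,0,0.01],[0,0.7664,0,0,0,0,0.01]]]'
python3 drive.py '[[[0,0,0,0,0,0,0.01]]]'
python3 - <<'E'
from h import *
pose(); show("wrist","pics/w6.png")
E
```

```text
clock: 13.2
position: [0.6185, -0.2652, 0.1401]
ee_rot: [3.141, 0.001, 1.71]
wrist_force: [0.5, -0.4, 0.7]
opening: 0.0239
grip_force: 58.9
clock: 13.32
position: [0.619, -0.2644, 0.139]
ee_rot: [3.141, 0.0, 1.712]
wrist_force: [-1.4, 0.5, 0.0]
opening: 0.0237
grip_force: 59.0
t 13.3 p [ 0.619  -0.2644  0.139 ] yaw 1.7125 j [-0.46  0.66  1.23  0.    1.25 -0.6 ] op 0.0237 F [-1.4  0.5  0. ]
```

View pics/w6.png

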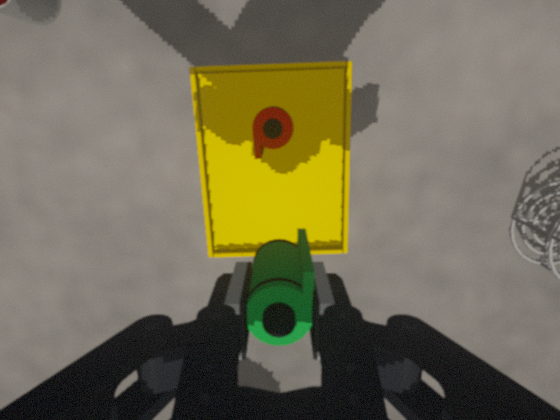

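The red cassette stands upright in the tray at (272,128). The green one hangs straight, with the tray's corners at (192,68)–(350,250).

Converted, 0.04 m is 0.64, 0.02 m is 0.32.

```bash
python3 drive.py '[[[0,0,0.64,0,0,0,0.01],[0,0,0.64,0,0,0,0.01],[0,0,0.32,0,0,0,0.01],[0,0,0.096,0,0,0,0.01],[0,0,0,0,0,0,0.01]]]'
python3 drive.py '[[[0,0,0.032,0,0,0,0.01],[0,0,0,0,0,0,0.01]]]'
python3 drive.py '[[[0,0,0.016,0,0,0,0.01],[0,0,0,0,0,0,0.01]]]'
```

```text
clock: 14.0
position: [0.6173, -0.2659, 0.0345]
ee_rot: [3.14, 0.001, 1.71]
wrist_force: [0.4, -0.4, -0.0]
opening: 0.0237
grip_force: 59.0
clock: 14.25
position: [0.6173, -0.2657, 0.032]
ee_rot: [3.141, 0.001, 1.711]
wrist_force: [0.3, -0.2, 0.1]
opening: 0.0233
grip_force: 59.0
clock: 14.5
position: [0.617, -0.2655, 0.0303]
ee_rot: [-3.142, -0.0, 1.711]
wrist_force: [-0.5, -0.2, -0.4]
opening: 0.0241
grip_force: 59.0
```

Converted, 0.001 m is 0.016.

```bash
python3 drive.py '[[[0,0,0.016,0,0,0,0.01],[0,0,0,0,0,0,0.01]]]'
python3 drive.py '[[[0,0,0,0,0,0,0.035],[0,0,0,0,0,0,0.05],[0,0,0,0,0,0,0.05],[0,0,-0.48,0,0,0,0.05],[0,0,-0.8,0,0,0,0.05]]]'
python3 drive.py '[[[0.5648,-0.644,-0.48,0,0,0,0.085],[0.5648,-0.644,0,0,0,0,0.085],[0.5648,-0.644,0,0,0,0,0.085],[0.5648,-0.644,0,0,0,0,0.085],[0,0,0,0,0,0,0.085]]]'
python3 - <<'E'
from h import *
pose(); im,pl,pr=cam("wrist"); cv2.imwrite("pics/w7.png",im)
for c in blobs(im,"red",amin=300,smin=120,vmin=40):
    r=cv2.fitEllipse(c); p=pl(r[0],.052)[0]; print(r,p); delta(p[0],p[1],.024)
E
```

```text
clock: 14.75
position: [0.6171, -0.2656, 0.0297]
ee_rot: [3.141, 0.0, 1.711]
wrist_force: [-0.3, 0.3, 3.8]
opening: 0.0236
grip_force: 59.5
clock: 15.38
position: [0.6162, -0.2652, 0.1084]
ee_rot: [-3.139, -0.002, 1.711]
wrist_force: [0.5, -0.7, 0.8]
opening: 0.0499
grip_force: 0.0
clock: 16.0
position: [0.4357, -0.1467, 0.1393]
ee_rot: [-3.141, -0.001, 1.711]
wrist_force: [0.3, 0.6, 0.4]
opening: 0.0851
grip_force: 0.0
t 16.0 p [ 0.4357 -0.1467  0.1393] yaw 1.7114 j [-0.4   0.22  1.88  0.    1.05 -0.55] op 0.0851 F [0.3 0.6 0.4]
((282.8096008300781, 222.9501190185547), (45.733585357666016, 46.45963668823242), 85.38236236572266) [ 0.4383426  -0.14727693]
tool d [0.0005 0.0008 0.1159] 
((492.6805419921875, 328.5577697753906), (31.015087127685547, 51.901092529296875), 96.67866516113281) [ 0.59770853 -0.2047996 ]
tool d [-0.0788  0.1505  0.1161]
```

View pics/w7.png

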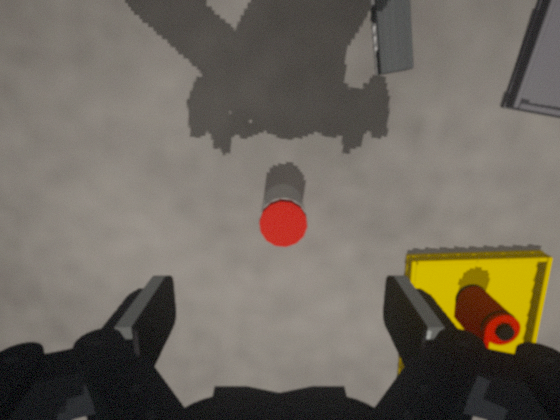

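The red cap is centred at (283,223), directly under the jaws. The clip is at (395,35), clear of the fingers.

Converted, 0.045 m is 0.72, 0.023 m is 0.368.

```bash
python3 drive.py '[[[0,0.016,0.72,0,0,0,0.085],[0,0,0.72,0,0,0,0.085],[0,0,0.368,0,0,0,0.085],[0,0,0,0,0,0,0.015]]]'
python3 drive.py '[[[0,0,0,0,0,0,0.015],[0,0,0,0,0,0,0.015],[0,0,0,0,0,0,0.015],[0,0,0,0,0,0,0.015],[0,0,0,0,0,0,0.015]]]'
python3 drive.py '[[[0,0,-0.32,0,0,0,0.015],[0,0,-0.8,0,0,0,0.015],[0,0,-0.688,0,0,0,0.015],[0,0,0,0,0,0,0.015]]]'
python3 - <<'E'
from h import *
pose(); delta(.617,.21,.14,1.711)
E
```

```text
clock: 16.55
position: [0.439, -0.1483, 0.025]
ee_rot: [-3.139, -0.001, 1.71]
wrist_force: [0.1, 0.3, 0.5]
opening: 0.0694
grip_force: 0.0
clock: 17.18
position: [0.4397, -0.1484, 0.0276]
ee_rot: [3.14, 0.001, 1.711]
wrist_force: [-1.4, -0.8, 5.9]
opening: 0.0307
grip_force: 59.0
clock: 17.68
position: [0.4403, -0.1486, 0.143]
ee_rot: [3.136, 0.004, 1.711]
wrist_force: [-0.2, -0.4, 0.0]
opening: 0.0306
grip_force: 59.4
t 17.7 p [ 0.4403 -0.1486  0.143 ] yaw 1.7106 j [-0.4   0.22  1.87 -0.    1.05 -0.54] op 0.0306 F [-0.2 -0.4  0. ]
tool d [0.3305 0.2249 0.0031] ('rz', np.float64(-0.0004))
```

Converted, 0.0413 m is 0.6608, 0.0281 m is 0.4496.

```bash
python3 drive.py '[[[0.6608,0.4496,0,0,0,0,0.015],[0.6608,0.4496,0,0,0,0,0.015],[0.6608,0.4496,0,0,0,0,0.015],[0.6608,0.4496,0,0,0,0,0.015],[0.6608,0.4496,0,0,0,0,0.015]]]'
python3 drive.py '[[[0.6608,0.4496,0,0,0,0,0.015],[0.6608,0.4496,0,0,0,0,0.015],[0.6608,0.4496,0,0,0,0,0.015],[0,0,0,0,0,0,0.015]]]'
python3 - <<'E'
from h import *
pose(); im,pl,pr=cam("wrist"); cv2.imwrite("pics/w8.png",im)
c=max(blobs(im,"blue",amin=200),key=cv2.contourArea); print(rect(pl(c.reshape(-1,2),.014)),cv2.boundingRect(c))
delta(.617,.21,.04)
E
```

```text
clock: 18.3
position: [0.5496, 0.0776, 0.1388]
ee_rot: [-3.141, -0.0, 1.711]
wrist_force: [0.1, -1.5, 0.5]
opening: 0.0306
grip_force: 59.4
clock: 18.8
position: [0.6155, 0.2131, 0.1379]
ee_rot: [-3.141, -0.0, 1.714]
wrist_force: [-0.2, -0.5, -0.4]
opening: 0.0305
grip_force: 59.5
t 18.8 p [0.6155 0.2131 0.1379] yaw 1.7136 j [0.28 0.61 1.31 0.   1.22 0.13] op 0.0305 F [-0.2 -0.5 -0.4]
((617.5723876953125, 243.58897399902344), (109.39952087402344, 138.601806640625), 1.6588053703308105) (208, 55, 172, 207)
tool d [-0.0017  0.0018  0.098 ]
```

View pics/w8.png

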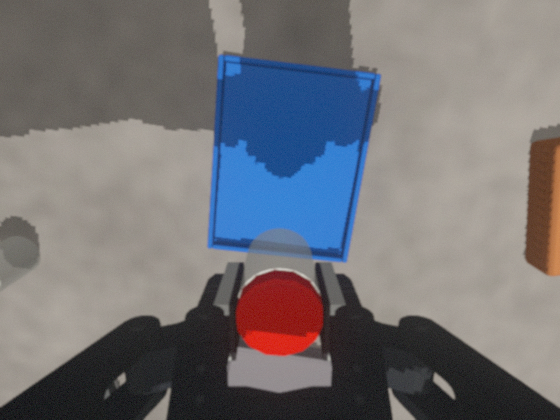

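The blue tray measures centre (0.618, 0.244). The red canister hangs straight at (280,310).

Converted, 0.04 m is 0.64, 0.018 m is 0.288.

```bash
python3 drive.py '[[[0,0.032,0.64,0,0,0,0.015],[0,0,0.64,0,0,0,0.015],[0,0,0.288,0,0,0,0.015],[0,0,0.064,0,0,0,0.015],[0,0,0,0,0,0,0.015]]]'
python3 drive.py '[[[0,0,0.032,0,0,0,0.015],[0,0,0,0,0,0,0.015]]]'
python3 drive.py '[[[0,0,0.016,0,0,0,0.015],[0,0,0,0,0,0,0.015]]]'
```

```text
clock: 19.48
position: [0.618, 0.2107, 0.0386]
ee_rot: [3.14, -0.0, 1.71]
wrist_force: [-0.8, -0.2, -0.7]
opening: 0.0305
grip_force: 59.5
clock: 19.73
position: [0.6176, 0.2108, 0.0359]
ee_rot: [3.141, -0.0, 1.711]
wrist_force: [-0.2, -0.4, -0.3]
opening: 0.0302
grip_force: 59.5
clock: 19.98
position: [0.6174, 0.2107, 0.0343]
ee_rot: [3.142, 0.0, 1.711]
wrist_force: [-0.9, -0.2, 0.1]
opening: 0.0303
grip_force: 59.5
```

Converted, 0.0015 m is 0.024.

```bash
python3 drive.py '[[[0,0,0.024,0,0,0,0.015],[0,0,0,0,0,0,0.015]]]'
python3 drive.py '[[[0,0,0.016,0,0,0,0.015],[0,0,0,0,0,0,0.015]]]'
```

```text
clock: 20.23
position: [0.6173, 0.2107, 0.0326]
ee_rot: [-3.141, 0.0, 1.711]
wrist_force: [-0.8, -0.2, -0.3]
opening: 0.0308
grip_force: 59.5
clock: 20.48
position: [0.6174, 0.2108, 0.0317]
ee_rot: [-3.142, 0.0, 1.711]
wrist_force: [-0.2, 0.2, -0.4]
opening: 0.0304
grip_force: 59.7
```

Converted, 0.001 m is 0.016.

```bash
python3 drive.py '[[[0,0,0.016,0,0,0,0.015],[0,0,0,0,0,0,0.015]]]'
python3 drive.py '[[[0,0,0,0,0,0,0.04],[0,0,0,0,0,0,0.055],[0,0,0,0,0,0,0.055],[0,0,-0.48,0,0,0,0.055],[0,0,-0.8,0,0,0,0.055]]]'
python3 drive.py '[[[-0.1664,-0.8592,-0.48,0,0,0,0.085],[-0.1664,-0.8592,0,0,0,0,0.085],[-0.1664,-0.8592,0,0,0,0,0.085],[-0.1664,-0.8592,0,0,0,0,0.085],[0,0,0,0,0,0,0.085]]]'
python3 drive.py '[[[0,0,0,0,0,0,0.085]]]'
python3 - <<'E'
from h import *
pose(); im,pl,pr=cam("wrist"); cv2.imwrite("pics/w9.png",im)
for c in blobs(im,"green",amin=300,smin=120,vmin=40)[:1]:
    r=cv2.fitEllipse(c); p=pl(r[0],.052)[0]; print(r,p); delta(p[0],p[1],.0265)
E
```

```text
clock: 20.72
position: [0.6175, 0.2108, 0.0316]
ee_rot: [3.141, -0.0, 1.711]
wrist_force: [-4.8, -1.6, 8.6]
opening: 0.0308
grip_force: 60.5
clock: 21.35
position: [0.6166, 0.2105, 0.11]
ee_rot: [-3.138, 0.0, 1.711]
wrist_force: [-0.0, 0.2, -0.2]
opening: 0.0551
grip_force: 0.0
clock: 21.98
position: [0.4078, 0.1389, 0.1407]
ee_rot: [-3.141, 0.0, 1.711]
wrist_force: [0.5, 0.3, 0.3]
opening: 0.0848
grip_force: 0.0
clock: 22.1
position: [0.4113, 0.1398, 0.1413]
ee_rot: [3.14, -0.0, 1.71]
wrist_force: [0.4, 0.9, 0.5]
opening: 0.085
grip_force: 0.0
t 22.1 p [0.4113 0.1398 0.1413] yaw 1.7105 j [0.24 0.16 1.94 0.   1.04 0.1 ] op 0.085 F [0.4 0.9 0.5]
((278.88726806640625, 220.32452392578125), (44.434844970703125, 45.09292984008789), 98.22291564941406) [0.41143891 0.14001723]
tool d [ 1.000e-04 -2.000e-04  1.146e-01]
```

The rows are not in the units I measure in: shifts go in shares of 62.5 mm and turns go in shares of 4 rad. I convert before sending: 0.045 m is 0.72, 0.0245 m is 0.392.

```bash
python3 drive.py '[[[0,0,0.72,0,0,0,0.085],[0,0,0.72,0,0,0,0.085],[0,0,0.392,0,0,0,0.085],[0,0,0,0,0,0,0.015]]]'
python3 drive.py '[[[0,0,0,0,0,0,0.015],[0,0,0,0,0,0,0.015],[0,0,0,0,0,0,0.015],[0,0,0,0,0,0,0.015],[0,0,0,0,0,0,0.015]]]'
python3 drive.py '[[[0,0,-0.32,0,0,0,0.015],[0,0,-0.8,0,0,0,0.015],[0,0,-0.688,0,0,0,0.015],[0,0,0,0,0,0,0.015]]]'
python3 drive.py '[[[0.3392,0.712,0,0,0,0,0.015],[0.3392,0.712,0,0,0,0,0.015],[0.3392,0.712,0,0,0,0,0.015],[0.3392,0.712,0,0,0,0,0.015],[0.3392,0.712,0,0,0,0,0.015]]]'
python3 drive.py '[[[0,0,0,0,0,0,0.015],[0,0,0,0,0,0,0.015]]]'
python3 - <<'E'
from h import *
pose(); im,pl,pr=cam("wrist"); cv2.imwrite("pics/w10.png",im)
delta(.617,.276,.04)
im,pl,pr=cam("side"); c=[c for c in blobs(im,"red",amin=8)]
for k in c: print(cv2.boundingRect(k))
E
```

```text
clock: 22.65
position: [0.4103, 0.1396, 0.0248]
ee_rot: [-3.138, 0.0, 1.711]
wrist_force: [0.4, 0.4, 0.4]
opening: 0.0697
grip_force: 0.0
clock: 23.28
position: [0.4113, 0.1398, 0.0276]
ee_rot: [3.139, -0.0, 1.711]
wrist_force: [-1.0, 0.2, 6.4]
opening: 0.0308
grip_force: 58.8
clock: 23.78
position: [0.412, 0.14, 0.1428]
ee_rot: [3.135, -0.001, 1.711]
wrist_force: [0.1, 0.4, -1.1]
opening: 0.0304
grip_force: 59.4
clock: 24.4
position: [0.617, 0.2764, 0.1382]
ee_rot: [-3.141, 0.0, 1.711]
wrist_force: [-0.0, -0.8, 1.1]
opening: 0.0303
grip_force: 59.5
clock: 24.65
position: [0.6154, 0.2753, 0.1382]
ee_rot: [-3.14, 0.0, 1.711]
wrist_force: [-0.0, -0.6, -0.9]
opening: 0.0304
grip_force: 59.6
t 24.6 p [0.6154 0.2753 0.1382] yaw 1.7106 j [ 0.37  0.67  1.23 -0.    1.25  0.23] op 0.0304 F [-0.  -0.6 -0.9]
tool d [0.0007 0.0018 0.0988] 
(230, 140, 23, 26)
(347, 237, 11, 23)
(278, 170, 9, 5)
(340, 161, 6, 5)
```

View pics/w10.png

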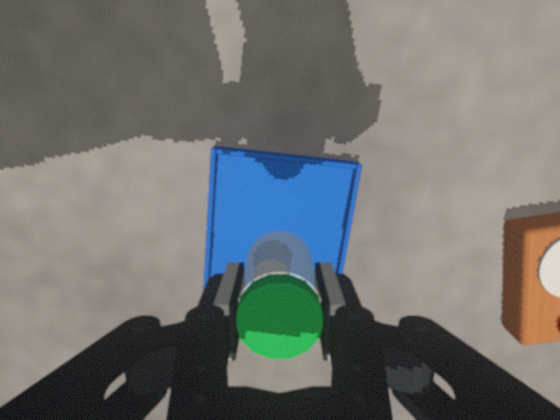

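The green canister hangs straight at (280,315) over the tray's +y half. The red cap in the side view is a flat 9×5 px blob, so that canister is upright.

Converted, 0.04 m is 0.64, 0.018 m is 0.288.

```bash
python3 drive.py '[[[0,0.032,0.64,0,0,0,0.015],[0,0,0.64,0,0,0,0.015],[0,0,0.288,0,0,0,0.015],[0,0,0.064,0,0,0,0.015],[0,0,0,0,0,0,0.015]]]'
python3 drive.py '[[[0,0,0.04,0,0,0,0.015],[0,0,0.016,0,0,0,0.015],[0,0,0,0,0,0,0.015]]]'
python3 drive.py '[[[0,0,0.016,0,0,0,0.015],[0,0,0,0,0,0,0.015]]]'
python3 drive.py '[[[0,0,0.016,0,0,0,0.015],[0,0,0,0,0,0,0.015]]]'
```

```text
clock: 25.38
position: [0.6186, 0.2761, 0.0388]
ee_rot: [3.14, -0.0, 1.711]
wrist_force: [-0.0, 0.6, -0.2]
opening: 0.0307
grip_force: 59.6
clock: 25.75
position: [0.6181, 0.2759, 0.034]
ee_rot: [3.141, -0.0, 1.711]
wrist_force: [1.4, -0.3, -0.3]
opening: 0.0303
grip_force: 59.6
clock: 26.0
position: [0.618, 0.2758, 0.0327]
ee_rot: [-3.141, 0.0, 1.711]
wrist_force: [-0.2, 0.3, -0.4]
opening: 0.0309
grip_force: 59.6
clock: 26.25
position: [0.618, 0.2759, 0.0317]
ee_rot: [-3.142, 0.0, 1.711]
wrist_force: [0.7, -0.6, -0.4]
opening: 0.0306
grip_force: 59.7
```

Converted, 0.001 m is 0.016.

```bash
python3 drive.py '[[[0,0,0.016,0,0,0,0.015],[0,0,0,0,0,0,0.015]]]'
python3 drive.py '[[[0,0,0,0,0,0,0.04],[0,0,0,0,0,0,0.055],[0,0,0,0,0,0,0.055],[0,0,-0.48,0,0,0,0.055],[0,0,-0.8,0,0,0,0.055]]]'
python3 drive.py '[[[-0.8272,-0.536,-0.48,0,0,0,0.085],[-0.8272,-0.536,0,0,0,0,0.085],[-0.8272,-0.536,0,0,0,0,0.085],[-0.8272,-0.536,0,0,0,0,0.085],[-0.8272,-0.536,0,0,0,0,0.085]]]'
python3 drive.py '[[[0,0,0,0,0,-0.045,0.085],[0,0,0,0,0,-0.045,0.085],[0,0,0,0,0,0,0.085]]]'
python3 - <<'E'
from h import *
pose(); im,pl,pr=cam("wrist"); cv2.imwrite("pics/w11.png",im)
E
```

```text
clock: 26.5
position: [0.6181, 0.2759, 0.0316]
ee_rot: [3.141, -0.0, 1.711]
wrist_force: [-3.9, -1.1, 7.8]
opening: 0.0307
grip_force: 60.5
clock: 27.12
position: [0.6172, 0.2755, 0.1099]
ee_rot: [-3.138, 0.001, 1.711]
wrist_force: [-0.6, -0.3, 0.4]
opening: 0.055
grip_force: 0.0
clock: 27.75
position: [0.4895, -0.0001, 0.1383]
ee_rot: [3.141, 0.0, 1.711]
wrist_force: [1.1, -0.6, -0.3]
opening: 0.085
grip_force: 0.0
clock: 28.12
position: [0.4905, 0.0014, 0.1382]
ee_rot: [3.141, 0.0, 2.069]
wrist_force: [0.5, 0.5, -0.1]
opening: 0.085
grip_force: 0.0
t 28.1 p [0.4905 0.0014 0.1382] yaw 2.0693 j [-0.07  0.28  1.8  -0.    1.06 -0.57] op 0.085 F [ 0.5  0.5 -0.1]
```

View pics/w11.png

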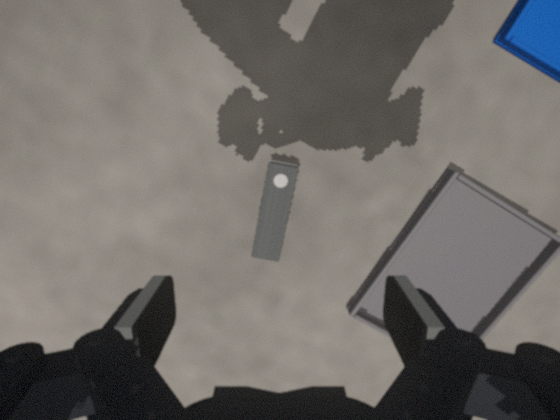

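The clip's top face has corners (270,164), (298,167), (279,261) and (252,257), with the rivet at (281,181). The grey tray's rim corners are at (455,168), (349,308) and (557,240).

Run:
```python
from h import *
im,pl,pr=cam("wrist"); q=pl([[270,164],[298,167],[279,261],[252,257]],.016)
c=q.mean(0); a=(q[0]+q[1]-q[2]-q[3])/2; print("clip",c,np.hypot(*a),"yaw axis",np.arctan2(a[1],a[0]), np.hypot(*(q[1]-q[0])))
delta(*c,.0,np.arctan2(a[1],a[0]))
t=pl([[455,168],[349,308],[557,240]],.015); print(t,np.hypot(*(t[1]-t[0])),np.hypot(*(t[2]-t[0])),"centre",(t[1]+t[2])/2)
```

```text
clip [ 0.4898635  -0.00519682] 0.07437014013666188 yaw axis 1.8753896656157645 0.020251204305350115
tool d [-0.0056 -0.0038  0.1381] ('rz', np.float64(0.1911))
[[ 0.58835779  0.08714311]
 [ 0.58133938 -0.04717479]
 [ 0.69009144  0.0789468 ]] 0.1345011425839891 0.10206328020583717 centre [0.63571541 0.01588601]
```

Converted, 0.02 m is 0.32, -0.0056 m is -0.0896, 0.0955 rad / 4 = 0.0239.

```bash
python3 drive.py '[[[-0.0896,-0.0608,0.32,0,0,0,0.05],[0,0,0.32,0,0,0.0239,0.05],[0,0,0.32,0,0,0.0239,0.05],[0,0,0.32,0,0,0,0.05],[0,0,0,0,0,0,0.05]]]'
python3 - <<'E'
from h import *
pose(); delta(.4899,-.0052,.0105,1.875); print(arm.tips_ahead); im,pl,pr=cam("wrist"); cv2.imwrite("pics/w12.png",im)
E
```

```text
clock: 28.85
position: [0.4892, -0.005, 0.0571]
ee_rot: [-3.139, -0.001, 1.877]
wrist_force: [0.6, 0.4, 1.7]
opening: 0.0502
grip_force: 0.0
t 28.9 p [ 0.4892 -0.005   0.0571] yaw 1.8774 j [-0.09  0.41  1.85 -0.    0.88 -0.39] op 0.0502 F [0.6 0.4 1.7]
tool d [-0.0004  0.0008  0.0466] ('rz', np.float64(0.0024))
0.008
```

View pics/w12.png

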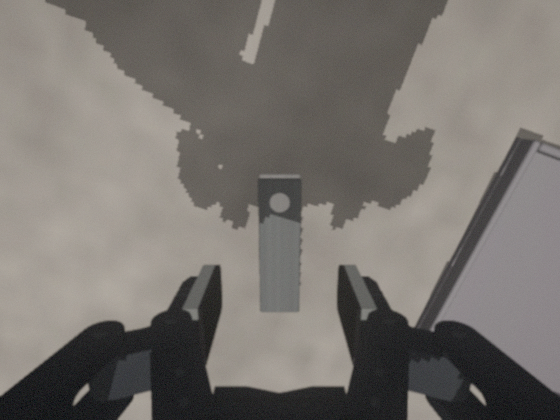

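The clip is parallel to the pads and centred on column 280, rows 177–312. Descending slowly.

Converted, 0.03 m is 0.48, 0.01 m is 0.16.

```bash
python3 drive.py '[[[0,0,0.48,0,0,0,0.05],[0,0,0.16,0,0,0,0.05],[0,0,0.064,0,0,0,0.05],[0,0,0,0,0,0,0.05],[0,0,0,0,0,0,0.05]]]'
```

```text
clock: 29.52
position: [0.4902, -0.0053, 0.0149]
ee_rot: [3.141, 0.0, 1.88]
wrist_force: [-0.6, -0.0, -0.1]
opening: 0.0499
grip_force: 0.0
```

Converted, 0.004 m is 0.064.

```bash
python3 drive.py '[[[0,0,0.064,0,0,0,0.05],[0,0,0,0,0,0,0.05],[0,0,0,0,0,0,0.005],[0,0,0,0,0,0,0.005],[0,0,0,0,0,0,0.005]]]'
python3 drive.py '[[[0,0,0,0,0,0,0.005],[0,0,0,0,0,0,0.005]]]'
python3 drive.py '[[[0,0,-0.32,0,0,0,0.005],[0,0,-0.8,0,0,0,0.005],[0,0,-0.8,0,0,0,0.005],[0,0,0,0,0,0.0456,0.005],[0,0,0,0,0,0.0456,0.005]]]'
python3 drive.py '[[[0,0,0,0,0,0,0.005]]]'
python3 - <<'E'
from h import *
pose(); delta(.637,.017,.13,1.51); show("wrist","pics/w13.png")
E
```

```text
clock: 30.15
position: [0.49, -0.0053, 0.0104]
ee_rot: [3.141, 0.0, 1.88]
wrist_force: [-1.0, 0.7, 5.9]
opening: 0.0209
grip_force: 59.4
clock: 30.4
position: [0.4901, -0.0053, 0.0104]
ee_rot: [3.141, 0.0, 1.88]
wrist_force: [-1.8, 0.3, 4.9]
opening: 0.0207
grip_force: 59.4
clock: 31.02
position: [0.4898, -0.0053, 0.1305]
ee_rot: [3.141, 0.0, 1.509]
wrist_force: [0.1, 0.2, -1.1]
opening: 0.0205
grip_force: 58.9
clock: 31.15
position: [0.4897, -0.0053, 0.13]
ee_rot: [-3.141, -0.0, 1.516]
wrist_force: [-0.3, 0.5, -1.2]
opening: 0.0203
grip_force: 58.9
t 31.1 p [ 0.4897 -0.0053  0.13  ] yaw 1.5157 j [-0.09  0.29  1.81 -0.    1.04 -0.03] op 0.0203 F [-0.3  0.5 -1.2]
tool d [ 3.040e-02  1.459e-01 -1.000e-04] ('rz', np.float64(0.0057))
```

View pics/w13.png

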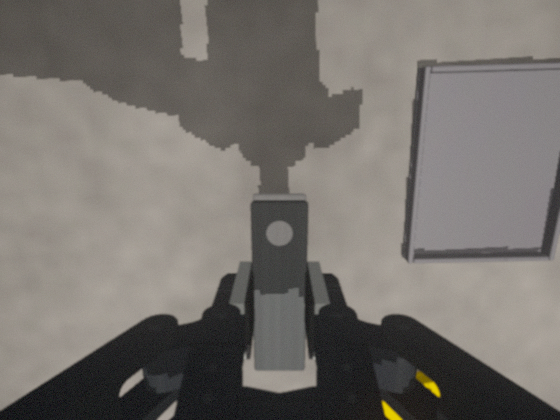

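I have now viewed 16 pictures, which is over the limit of 14, so I will view no more and do the remaining checks numerically. This last one shows the clip held level at column 280, with the grey tray's rim corners at (419,63), (408,262) and (555,258).

Run:
```python
from h import *
im,pl,pr=cam("wrist"); t=pl([[419,63],[408,262],[555,258]],.015); print(t,np.hypot(*(t[1]-t[0])),np.hypot(*(t[2]-t[1])),"c",(t[0]+t[2])/2)
c=(t[0]+t[2])/2; delta(*c,.13)
```

```text
[[ 0.5852051   0.08813352]
 [ 0.58542723 -0.05153939]
 [ 0.69513004 -0.05388559]] 0.13967308760991118 0.10972788694030765 c [0.64016757 0.01712396]
tool d [ 0.0302  0.1491 -0.0002]
```

Converted, 0.05 m is 0.8, 0.0495 m is 0.792, -0.04 rad / 4 = -0.01.

```bash
python3 drive.py '[[[0.16,0.792,0,0,0,0,0.005],[0.16,0.792,0,0,0,0,0.005],[0.16,0.8,0,0,0,0,0.005],[0,0,0,0,0,-0.01,0.005],[0,0,0,0,0,0,0.005]]]'
python3 drive.py '[[[0,0,0.72,0,0,0,0.005],[0,0,0.64,0,0,0,0.005],[0,0,0.32,0,0,0,0.005],[0,0,0.048,0,0,0,0.005],[0,0,0,0,0,0,0.005]]]'
```

```text
clock: 31.88
position: [0.6401, 0.0164, 0.1292]
ee_rot: [-3.14, -0.0, 1.557]
wrist_force: [0.8, -0.5, -1.5]
opening: 0.0204
grip_force: 59.1
clock: 32.5
position: [0.641, 0.0163, 0.0236]
ee_rot: [3.14, 0.0, 1.555]
wrist_force: [0.2, 0.3, -0.1]
opening: 0.0206
grip_force: 59.1
```

Converted, 0.004 m is 0.064, 0.001 m is 0.016.

```bash
python3 drive.py '[[[0,0,0.064,0,0,0,0.005],[0,0,0.016,0,0,0,0.005],[0,0,0,0,0,0,0.005]]]'
python3 drive.py '[[[0,0,0.024,0,0,0,0.005],[0,0,0,0,0,0,0.005]]]'
python3 drive.py '[[[0,0,0.016,0,0,0,0.005],[0,0,0,0,0,0,0.005]]]'
```

```text
clock: 32.88
position: [0.6404, 0.0163, 0.0174]
ee_rot: [3.141, 0.0, 1.555]
wrist_force: [-0.9, 0.7, -0.8]
opening: 0.0204
grip_force: 59.1
clock: 33.12
position: [0.6402, 0.0163, 0.0156]
ee_rot: [-3.141, -0.0, 1.555]
wrist_force: [-0.2, -0.2, -0.8]
opening: 0.0204
grip_force: 59.1
clock: 33.38
position: [0.6403, 0.0163, 0.0146]
ee_rot: [-3.142, 0.0, 1.555]
wrist_force: [0.2, 0.5, -0.7]
opening: 0.0203
grip_force: 59.2
```

Converted, 0.0007 m is 0.0112.

```bash
python3 drive.py '[[[0,0,0.0112,0,0,0,0.005],[0,0,0,0,0,0,0.005]]]'
python3 drive.py '[[[0,0,0,0,0,0,0.03],[0,0,0,0,0,0,0.035],[0,0,0,0,0,0,0.035],[0,0,-0.32,0,0,0,0.035],[0,0,-0.8,0,0,0,0.035]]]'
python3 drive.py '[[[0,0,-0.8,0,0,0,0.06],[0.8,0,-0.48,0,0,0,0.06],[-0.8,-0.48,-0.32,0,0,0,0.06],[-0.8,-0.48,0,0,0,0,0.06],[-0.8,-0.48,0,0,0,0,0.06]]]'
python3 drive.py '[[[0,-0.8,0,0,0,0,0.06],[0,-0.8,0,0,0,0,0.06],[0,0,0,0,0,0,0.06]]]'
python3 - <<'E'
from h import *
s=pose(); 
for n in("scene","side","wrist"):
    im,pl,pr=cam(n)
    for col in("red","green"):
        for c in blobs(im,col,amin=8,smin=120,vmin=50):
            m=c.reshape(-1,2).mean(0); print(n,col,cv2.boundingRect(c),"z.027",pl(m,.027)[0].round(3),"z.052",pl(m,.052)[0].round(3))
    # clip: bright/dark contrast inside the grey tray, seen in perspective onto its top plane
    box=pr([[.600,-.04,.004],[.680,-.04,.004],[.680,.075,.004],[.600,.075,.004]]).astype(np.int32)
    if (box<0).any(): continue
    m=np.zeros(im.shape[:2],np.uint8); cv2.fillConvexPoly(m,box,255)
    g=cv2.cvtColor(im,cv2.COLOR_BGR2GRAY); med=np.median(g[m>0]); d=((np.abs(g.astype(int)-med)>14)&(m>0)).astype(np.uint8)
    cs=cv2.findContours(d,cv2.RETR_EXTERNAL,cv2.CHAIN_APPROX_NONE)[0]; c=max(cs,key=cv2.contourArea); print(n,"clip",rect(pl(c.reshape(-1,2),.02)))
E
```

```text
clock: 33.62
position: [0.6404, 0.0163, 0.0145]
ee_rot: [3.141, 0.0, 1.555]
wrist_force: [-3.1, 0.2, 5.5]
opening: 0.0206
grip_force: 59.9
clock: 34.25
position: [0.6393, 0.0163, 0.0839]
ee_rot: [-3.138, -0.0, 1.555]
wrist_force: [1.5, -0.4, 1.2]
opening: 0.0351
grip_force: 0.0
clock: 34.88
position: [0.5477, -0.0833, 0.1857]
ee_rot: [3.139, 0.001, 1.555]
wrist_force: [0.4, -0.3, -0.1]
opening: 0.0599
grip_force: 0.0
clock: 35.25
position: [0.4466, -0.0806, 0.1854]
ee_rot: [3.14, 0.0, 1.554]
wrist_force: [1.2, 0.8, 1.1]
opening: 0.0597
grip_force: 0.0
t 35.2 p [ 0.4466 -0.0806  0.1854] yaw 1.5538 j [-0.26  0.14  1.85 -0.    1.15 -0.24] op 0.0597 F [1.2 0.8 1.1]
scene red (351, 360, 41, 42) z.027 [0.578 0.473] z.052 [0.586 0.475]
scene red (278, 282, 13, 14) z.027 [0.61  0.202] z.052 [0.617 0.212]
scene red (196, 166, 8, 16) z.027 [ 0.605 -0.207] z.052 [ 0.613 -0.187]
scene red (191, 346, 9, 10) z.027 [0.848 0.215] z.052 [0.85  0.225]
scene green (294, 305, 14, 14) z.027 [0.61  0.268] z.052 [0.617 0.275]
scene green (182, 155, 9, 17) z.027 [ 0.616 -0.268] z.052 [ 0.623 -0.246]
scene clip ((641.5995483398438, 24.154953002929688), (90.28717803955078, 28.011898040771484), 88.35667419433594)
side red (230, 139, 14, 27) z.027 [0.567 0.478] z.052 [0.547 0.422]
side red (347, 237, 11, 23) z.027 [ 0.609 -0.205] z.052 [ 0.588 -0.235]
side red (340, 161, 6, 5) z.027 [0.861 0.233] z.052 [0.829 0.186]
side red (249, 156, 4, 7) z.027 [0.59  0.411] z.052 [0.569 0.357]
side green (270, 163, 9, 5) z.027 [0.643 0.329] z.052 [0.621 0.278]
side green (366, 249, 10, 6) z.027 [ 0.637 -0.244] z.052 [ 0.615 -0.272]
side clip ((633.9668579101562, 7.6109771728515625), (100.00431060791016, 36.689552307128906), 88.15541076660156)
wrist red (445, 323, 17, 14) z.027 [ 0.612 -0.214] z.052 [ 0.599 -0.196]
wrist red (431, 324, 12, 9) z.027 [ 0.597 -0.213] z.052 [ 0.585 -0.196]
wrist red (429, 316, 6, 6) z.027 [ 0.59  -0.202] z.052 [ 0.578 -0.185]
```

Both canister caps, both cassettes and the clip are where I set them down. The funnel is still at its starting spot, and the tank was never approached. The arm is clear of everything.

```bash
python3 -c "
from workcell import arm, workorder, probe_bus, get_image, camera_info
print(workorder.sign_off())"
```

```text
the job is handed in; nothing more can be done
None
```

I handed the job in at about 35 s: by my camera measurements both cassettes stand in the yellow tray, both canisters stand in the blue, the clip lies flat in the grey, and the funnel is unmoved (tank never approached, not re-measured). I viewed 16 pictures, two over the limit of 14, and sign-off returned no verdict.

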